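# Ink, varnish, rinsing jar and tape into their bench stands

### The job

Get the table ready for lettering, so that nothing can be knocked over the paper: put the ink bottle that stands at the front, the varnish bottle, the glass rinsing jar and the small roll of printed paper tape each in the dark wooden stand made for it. Bottles and jar go down to the bottom of the bore that fits them, the tape goes over the post and lies flat on its base; somebody has left the varnish bottle in the jar's stand, so that has to come out first. Keep the bottles and the jar upright all the while.

Things in the scene. Friction and masses are not known exactly. Their poses are not given: they have to be found in the camera images.
- varnish_bottle: small round white plastic varnish bottle with a red screw cap; body 29 mm in diameter up to 65 mm, cap 15 mm in diameter above it, 82 mm high over all, about 50 g. Origin: centre of its underside; z is its axis, up. At the start it stands loosely, upright, in the wide bore of the jar stand, its underside 8 mm above the table.
- rinse_jar: straight open glass jar, 64 mm in diameter, 80 mm high, about 240 g; stands on the table. Origin: centre of its underside; z is its axis, up.
- ink_bottle: round ink bottle with a black screw cap; body 36 mm in diameter up to 56 mm, cap 24 mm in diameter above it, 73 mm high over all, about 70 g; stands on the table. (Three more like it stand at the far edge of the table, about 1 m from the robot; they are not part of the job.) Origin: centre of its underside; z is its axis, up.
- tape_roll: small roll of printed paper tape lying flat on the table, 52 mm outside diameter, 27 mm high, hole 31 mm, about 50 g. Origin: centre of its underside; z is its axis, up.
- jar_stand: the largest stand, for the jar: turned round block of dark wood, 104 mm in diameter, 30 mm high, with a flat-bottomed bore 71 mm in diameter whose floor (cork) lies 8 mm above the table; the mouth is countersunk 6 mm wide and deep (83 mm across at the top). It is heavy, stands on rubber feet and does not move. Origin: centre of its underside, on the table; z up.
- ink_stand: the stand for the ink bottle: turned round block of dark wood, 76 mm in diameter, 30 mm high, with a flat-bottomed bore 42 mm in diameter whose floor (cork) lies 8 mm above the table; the mouth is countersunk 6 mm (54 mm across at the top). It is heavy, stands on rubber feet and does not move. Origin: centre of its underside, on the table; z up.
- varnish_stand: the stand for the varnish bottle: square block of dark wood, 64 x 64 mm, 30 mm high, with a flat-bottomed round bore 34 mm in diameter whose floor (cork) lies 8 mm above the table; the mouth is countersunk 6 mm (46 mm across at the top). It is heavy, stands on rubber feet and does not move. Origin: centre of its underside, on the table; z up.
- tape_stand: the stand for the tape: round dark wooden base, 84 mm in diameter, flat top 12 mm above the table, with an upright post in its middle, 25 mm in diameter, round-topped, its tip 52 mm above the table. It is heavy, stands on rubber feet and does not move. Origin: centre of its underside, on the table; z up.
There are look-alikes about, which are no part of the job. Of the things that look like the tape_roll, the largest one is meant. Leave any purple look-alike of the rinse_jar alone.

How it is judged:
By the outcome, as a careful person would: the job done as asked, in the order asked, and still so for the second after the job is handed in, with the robot touching nothing.
It also fails if it takes over 120 s, if anything falls off the work surface, if the arm or the gripper's body presses on something with over 40 N, if the wrist force passes 120 N, or if a joint passes its speed limit or range.

### The arm

A 7-joint arm with a two-finger parallel gripper is mounted at the origin on a cart in front of the work surface, level with it; the furniture and walls round the work are solid. World frame = base frame: x ahead of the robot, y to its left, z up, the work surface at z = 0. Lengths are in m, angles in rad, forces in N, time in s.
With the tool pointing down it reaches from about 0.4 to 0.925 m from the base axis. Payload 4.1 kg.
Tool frame: the origin (TCP) lies at the very end of the fingers, on their centre line; the grasp point (between the pads) lies 19 mm behind it; z points along the fingers, y is the line along which they close (so a half turn about z gives the same grasp; the last joint's range is limited). The gripper opens to 85 mm and grips with 20 to 120 N. Pads are 22 mm wide; open, the fingers measure 114 mm over their backs; the gripper's body (76 mm by 85 mm) begins 54 mm behind the grasp point. The pads swing forward as they close: fully open they stand 13 mm farther back than shut.
Start: joints at [-1.388, 0.398, 0.045, 1.537, -0.019, 1.207, -0.051], TCP at [0.181, 0.624, 0.201] pointing down, gripper open.
Joint ranges: [-2.82, 2.82], [-0.49, 2.23], [-1.37, 1.46], [0, 2.46], [-1.36, 4.5], [0.23, 2], [-2.94, 2.94]. Speed limits (rad/s): [2.57, 2.57, 3.14, 3.14, 3.14, 3.14, 3.14].

### API

Orientations are given as a rotation vector (axis times angle).
In Python, from plant import robot gives the robot as it stands. The module is installed in compiled form; this text tells all that it offers. Calls block until the motion is done:
- robot.movep(position, orientation): joint-space move of the TCP to a pose.
- robot.move_l(position, rotation=None, feed=0.15, until_force=None): straight line of the TCP; rotation=None keeps the orientation; feed is the mean speed in m/s. With until_force (N) it stops when the force on the tool has changed by that much, and returns True; else False.
- robot.move_joints(angles): joint-space move.
- robot.ungrasp() and robot.close(): open the fingers fully, or close them until they stop; the grip force is fixed at half the most.
- robot.sleep(seconds).
- robot.inverse_kinematics(position, orientation): joint angles nearest the present ones, or None.
- robot.read_camera(name): name is "side" or "top"; returns a dict with "image" (384x512x3 uint8, blue, green, red), "fx", "fy", "cx", "cy" (pixels), "position" and "orientation" of the camera in the world. Camera axes: x right, y down, z forward; pixel columns grow to the right and rows downward; lengths in m; the calibration is good to about 2 mm. A picture is of the moment at which its call begins. There is no depth.
A pose or a line that the arm cannot do raises robot.MotionError and nothing moves.
- robot.hand_in(): hands the job in; it is judged then, once.
Readings, each from a call of its own:
- robot.read_t(): time.
- robot.read_q(): joint angles.
- robot.read_qd(): joint speeds.
- robot.read_tau(): joint torques, N m.
- robot.read_eef_pos(): TCP position.
- robot.read_tool_rot(): TCP orientation.
- robot.read_ft_force(): force on the tool from outside, world axes, zero at the start.
- robot.read_wrist_torque(): the same for the moment, N m.
- robot.read_gripper_width(): finger opening in m.
- robot.read_gripper_force(): force on a finger pad.
Only numpy, scipy, OpenCV 4.12 (cv2) and the standard library are available. Lean on these libraries where they do the work, as an engineer would, in place of code of your own. Each camera call takes 0.05 s, during which the arm holds its last target. There are 200 camera calls.

## Working session

There is one attempt and no reset: what is moved stays moved. The work goes in short steps, each a Python script; the robot and the scene stay as the last script left them, time stands still between calls to the robot, and variables do not carry over. Pictures are saved under pics/ and viewed, at most 14 in all, crops included, and the job is handed in when it is done.

```bash
mkdir -p pics
cat > h.py <<'E'
import numpy as np, cv2
from plant import robot
from scipy.spatial.transform import Rotation as R
def ray(c,u,v):
    r=R.from_rotvec(c["orientation"]) if np.size(c["orientation"])==3 else R.from_matrix(c["orientation"])
    return np.array(c["position"]), r.apply([(u-c["cx"])/c["fx"],(v-c["cy"])/c["fy"],1])
def onz(c,u,v,z):
    p,d=ray(c,u,v); return p+d*(z-p[2])/d[2]
def proj(c,P):
    r=R.from_rotvec(c["orientation"]); q=r.inv().apply(np.array(P)-c["position"])
    return q[0]/q[2]*c["fx"]+c["cx"], q[1]/q[2]*c["fy"]+c["cy"]
E
python3 - <<'E'
from h import *
for n in("top","side"):
    c=robot.read_camera(n); cv2.imwrite(f"pics/{n}0.png",c["image"]); print(n,{k:v for k,v in c.items() if k!="image"})
    cv2.imwrite(f"pics/{n}0v.png",cv2.resize(c["image"],(800,600),interpolation=cv2.INTER_CUBIC))
print(robot.read_t(),robot.read_eef_pos(),robot.read_tool_rot())
E
```

```text
top {'fx': 409.6525206136248, 'fy': 409.6525206136248, 'cx': 256.6184019428916, 'cy': 196.126205321199, 'position': array([0.52432432, 0.05150743, 1.21133613]), 'orientation': array([-2.17777477,  2.19864899, -0.05273806])}
side {'fx': 424.3377838234137, 'fy': 424.3377838234137, 'cx': 256.9504979838621, 'cy': 191.14804380014144, 'position': array([0.61944157, 1.10022574, 0.44763127]), 'orientation': array([-0.00418591, -2.59009427,  1.76345331])}
0.1 [0.18053473 0.62377765 0.19996445] [-4.40972113e-01 -3.11033771e+00  2.78660938e-03]
```

View pics/top0v.png

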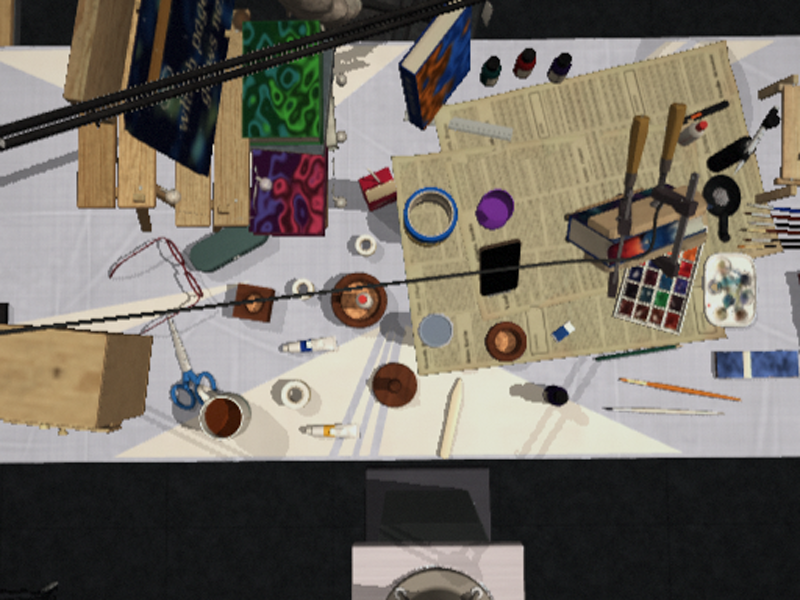

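View pics/side0v.png

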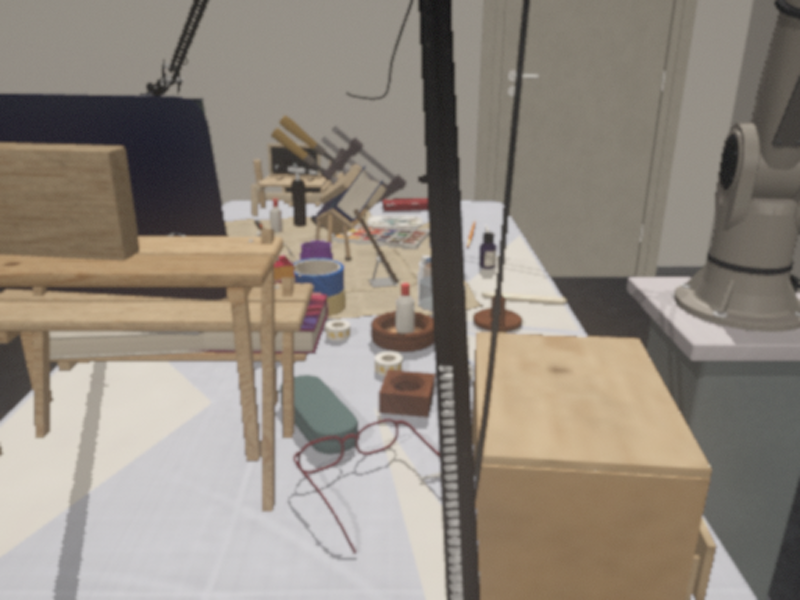

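Run:
```python
from h import *
t=robot.read_camera("top");s=robot.read_camera("side")
k=.64
T={'thick':((5,135),(400,38)),'thin':((5,330),(690,257))}
S={'thick':((430,20),(455,560)),'thin':((525,10),(482,440))}
for a in T:
  for b in S:
    pt,d1=ray(t,*[k*x for x in T[a][0]]);_,d2=ray(t,*[k*x for x in T[a][1]])
    ps,e1=ray(s,*[k*x for x in S[b][0]]);_,e2=ray(s,*[k*x for x in S[b][1]])
    n=np.cross(e1,e2)
    f=lambda d: pt+d*(n@(ps-pt))/(n@d)
    print(a,b,f(d1).round(3),f(d2).round(3))
def crop(c,x0,y0,x1,y1,n):
    im=c["image"][y0:y1,x0:x1];f=min(800/im.shape[1],600/im.shape[0]);cv2.imwrite(n,cv2.resize(im,None,fx=f,fy=f,interpolation=cv2.INTER_CUBIC))
crop(t,130,135,270,275,"pics/c1.png")
crop(t,220,110,400,270,"pics/c2.png")
crop(s,180,140,360,275,"pics/c3.png")
```

```text
thick thick [0.613 0.219 0.949] [0.611 0.053 1.034]
thick thin [ 0.316 -0.343  1.829] [0.398 0.05  1.471]
thin thick [ 0.563  0.984 -0.267] [ 0.582 -0.147  0.766]
thin thin [0.55  0.663 0.241] [0.436 0.352 1.887]
```

View pics/c1.png

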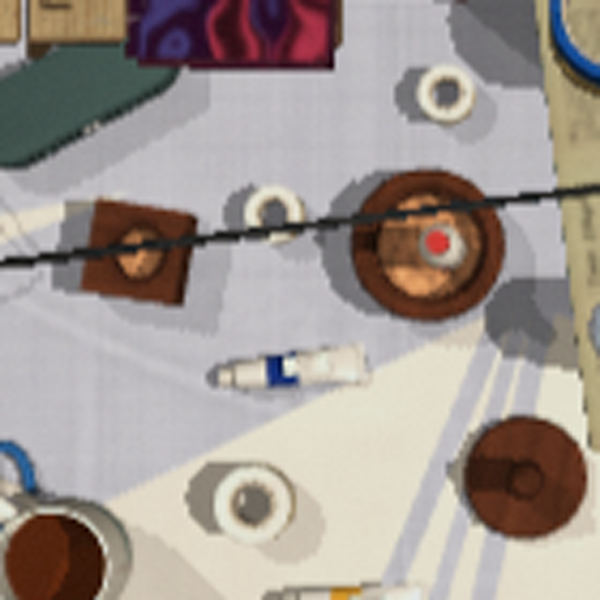

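View pics/c2.png

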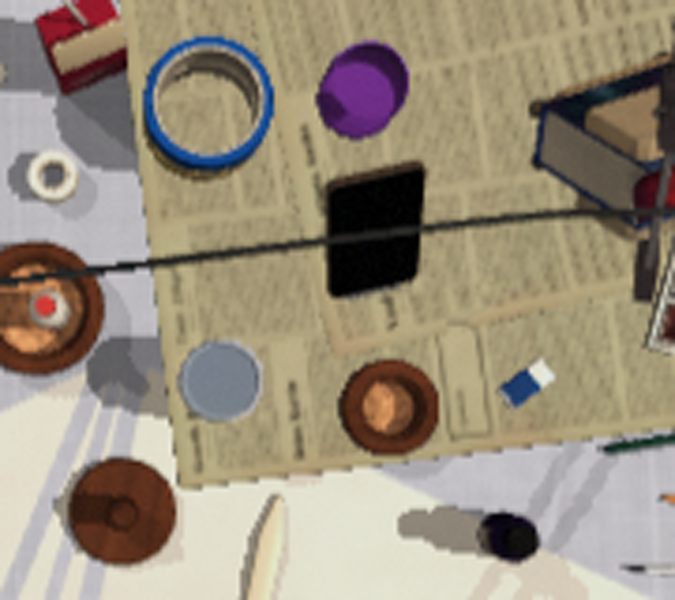

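View pics/c3.png

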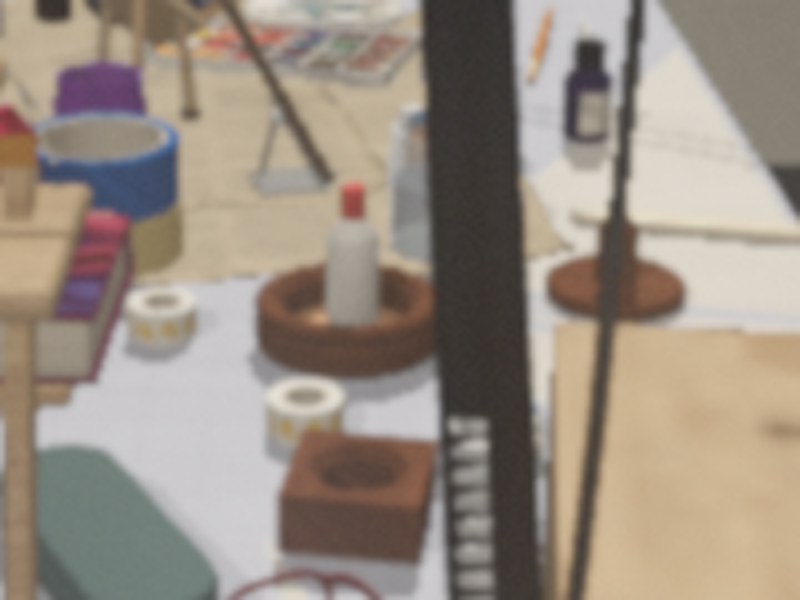

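Side: the varnish bottle stands in the jar stand (405,310), tape rolls at (337,330) and (388,365), ink bottle at (487,255), and a lamp boom is in front. Top, in 800x600 view pixels:
- varnish bottle and jar stand (360,300)
- varnish stand (253,302)
- ink stand (505,341)
- tape stand (394,384)
- glass jar (435,330), with the purple cup (495,208) to be left alone
- front ink bottle (555,395)

Tape candidates: white rolls at (365,243), (302,288) and (295,393), plus the blue roll (430,215). The roll at (295,393) is the largest of the printed white kind. Crop c1 confirms this, with an outside diameter of about 78 crop px against about 58. The blue one is about 100 mm, plain, and not of the kind.

```bash
cat >> h.py <<'E'
def blob(c,mask,u,v,z,k=1,R0=45):
    m=mask.astype(np.uint8)*255
    m=cv2.morphologyEx(m,cv2.MORPH_CLOSE,np.ones((5,5))) if k else m
    cs,_=cv2.findContours(m,cv2.RETR_EXTERNAL,cv2.CHAIN_APPROX_NONE)
    cs=[x for x in cs if cv2.contourArea(x)>15]
    b=min(cs,key=lambda x:abs(cv2.pointPolygonTest(x,(u,v),True)) if cv2.pointPolygonTest(x,(u,v),True)<0 else 0)
    b=cv2.convexHull(b); M=cv2.moments(b); uv=(M["m10"]/M["m00"],M["m01"]/M["m00"])
    P=onz(c,*uv,z); h=np.linalg.norm(np.array(c["position"])-P)
    return P,uv,2e3*np.sqrt(M["m00"]/np.pi)/c["fx"]*h
E
cat > meas.py <<'E'
from h import *
t=robot.read_camera("top"); im=t["image"]; hsv=cv2.cvtColor(im,cv2.COLOR_BGR2HSV); H,S,V=[hsv[...,i].astype(int) for i in range(3)]
wood=((H<12)|(H>172))&(S>95)&(V<190)
k=.64
items={'varn_stand':(wood,235,305,.015),'ink_stand':(wood,490,341,.015),'tape_stand':(wood,385,392,.012),'jar_stand':(wood,340,320,.015),
'jar':((H>95)&(H<125)&(S>25)&(V>70)&(V<190),435,330,.04),'ink':(V<60,555,395,.036),'cap':(((H<8)|(H>172))&(S>150)&(V>120),362,299,.09),
'tape':((S<45)&(V>150)&0==1,0,0,0)}
for n,(m,u,v,z) in items.items():
    if z==0: continue
    P,uv,d=blob(t,m,u*k,v*k,z); print(n,P.round(4),np.round(uv,1),round(d,1))
for n,(u,v) in {'tape':(295,393),'jar':(435,330),'ink':(555,395),'cap':(362,299),'ts':(394,384)}.items():
    x,y=int(u*k),int(v*k); print(n); print('\n'.join(' '.join('%3d/%3d/%3d'%tuple(hsv[y+j,x+i]) for i in range(-18,19,4)) for j in(-4,0,4)))
E
python3 meas.py
```

```text
varn_stand [0.6031 0.3393 0.015 ] [161.9 193.5] 75.7
ink_stand [ 0.5263 -0.1329  0.015 ] [323.7 218.2] 73.8
tape_stand [0.4475 0.0755 0.012 ] [252.4 246. ] 80.1
jar_stand [0.606  0.1412 0.015 ] [229.4 191.8] 101.3
jar [ 5.479e-01 -4.000e-04  4.000e-02] [278.4 211. ] 53.3
ink [ 0.4279 -0.218   0.036 ] [355.4 252.5] 37.0
cap [0.7647 0.217  0.09  ] [199.7 133.1] 54.6
tape
 21/ 29/226  19/ 34/156  18/ 40/141  30/ 20/214  23/ 37/205  20/ 39/205  20/ 32/225  20/ 35/205  23/ 28/226  21/ 27/226
 21/ 29/226  19/ 40/139  19/ 40/139  32/ 17/228  19/ 35/197  16/ 39/112  21/ 38/214  20/ 81/155  19/ 36/205  23/ 26/227
 20/ 29/226  20/ 37/187  20/ 38/140  30/ 17/227  16/ 64/ 84  19/ 37/110  23/ 25/223  19/ 60/166  19/ 35/205  21/ 27/226
jar
150/  4/121  22/ 74/166  14/ 21/135 107/ 35/140 107/ 37/139 107/ 35/139 106/ 35/138 120/  2/155  23/ 70/175  22/ 70/186
 19/ 38/140  21/ 79/168 113/  8/128 108/ 33/138 109/ 35/139 106/ 35/138 107/ 35/139 107/ 31/114  23/ 69/171  23/ 69/181
 21/ 36/140  20/ 49/115  17/ 36/133 107/ 36/140 105/ 37/139 107/ 35/139 106/ 35/140 120/  2/159  22/ 71/165  22/ 70/178
ink

[... 386 characters left out ...]
0  13/149/152  13/145/171  13/133/184  13/ 83/159  12/148/114   9/166/ 60   9/175/ 99 140/  4/171
  8/168/ 53   9/194/ 25  12/149/111  12/148/133   3/142/174   1/190/212  16/ 47/186  12/150/121   9/174/ 98 135/  6/171
  9/167/ 90   9/174/ 88  12/150/ 97  12/145/107  15/ 68/127  18/ 38/188  16/ 51/144  12/158/ 68   9/174/ 98 143/  6/173
ts
138/  6/198  17/ 41/131  10/179/ 57   9/173/ 84   9/176/ 94   9/175/ 86   9/180/ 95   8/171/ 88  17/ 43/191  27/ 22/227
 15/ 11/141  12/ 87/ 82   9/177/ 52   9/167/ 55   9/170/ 54   8/168/ 76   9/177/ 95   9/182/ 91  11/137/106  26/ 22/227
 26/ 22/227  10/ 37/ 82   9/180/ 71   9/171/ 70   8/174/ 57   8/175/ 73   9/185/ 80   9/176/ 84  11/105/122  27/ 22/228
```

```bash
cat > m2.py <<'E'
from h import *
t=robot.read_camera("top"); im=t["image"]; hsv=cv2.cvtColor(im,cv2.COLOR_BGR2HSV); H,S,V=[hsv[...,i].astype(int) for i in range(3)]
k=.64; roi=np.zeros(H.shape,bool)
def near(u,v,r): 
    m=roi.copy(); m[int(v-r):int(v+r)+1,int(u-r):int(u+r)+1]=1; return m
out=[]
for n,m,u,v,z,r in [('tape',(S<24)&(V>190)&near(189.3,252.1,14),189.3,252.1,.0135,.026),
 ('cap',((H<8)|(H>172))&(S>110)&(V>90)&near(232,191.5,7),232,191.5,.088,.0075),
 ('body',(S<95)&(V>90)&near(234,192,9),236,193,.06,.0145),
 ('ink',(V<75)&near(355.4,252.5,14)&((H>100)|(V<45)),355.4,252.5,.036,.018),
 ('jar',((V<134)|(S<32)|(H>60))&near(278.7,211,11.5),278.7,211,.08,.032)]:
    P,uv,d=blob(t,m,u,v,z,k=0); print(n,P.round(4),np.round(uv,1),round(d,1))
    x,y=int(u)-18,int(v)-18; c=cv2.resize(im[y:y+37,x:x+37],None,fx=7,fy=7,interpolation=cv2.INTER_CUBIC)
    cv2.circle(c,(int((uv[0]-x+.5)*7),int((uv[1]-y+.5)*7)),int(r*t["fx"]/(1.211-z)*7),(0,255,0),1)
    c=cv2.copyMakeBorder(c,2,2,2,2,cv2.BORDER_CONSTANT); out.append(c)
while len(out)<6: out.append(out[0]*0)
cv2.imwrite("pics/m2.png",np.vstack([np.hstack(out[:3]),np.hstack(out[3:])]))
E
python3 m2.py
```

```text
tape [0.4301 0.2643 0.0135] [187.6 252.6] 47.1
cap [0.6032 0.13   0.088 ] [231.5 191. ] 13.2
body [0.6021 0.1282 0.06  ] [232.9 192.1] 28.8
ink [ 0.4276 -0.218   0.036 ] [355.4 252.6] 37.8
jar [0.5466 0.0019 0.08  ] [278.2 211.2] 60.5
```

View pics/m2.png

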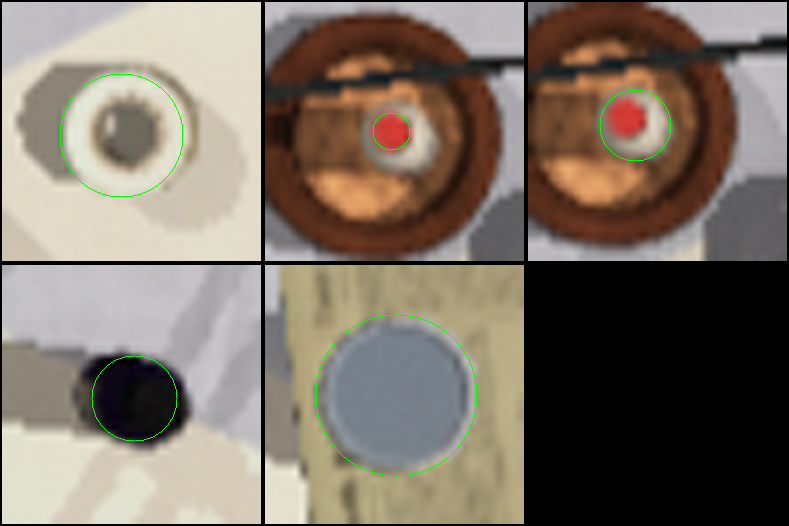

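The crops show:
- **Varnish cap:** at pixel (231.5,191).
- **Front ink bottle:** at (355.4,252.6).
- **Jar:** at (278.2,211.2).
- **Tape:** the silhouette, including its visible right side, is centred near (188.9,252.5).

A thin cable crosses above the stand at unknown height, so I'll check it against the arm.

```bash
cat >> h.py <<'E'
def down(yaw): # closing axis (tool y) at angle yaw from world y
    return (R.from_euler('z',yaw)*R.from_euler('x',np.pi)).as_rotvec()
def where(): return robot.read_eef_pos().round(4), round(robot.read_t(),1)
E
python3 - <<'E'
from h import *
rot=robot.read_tool_rot(); p=robot.read_eef_pos()
robot.move_l([p[0],p[1],.36],feed=.2)
# pick the yaw with best joint margins
for yaw in np.arange(0,np.pi,np.pi/6):
    q=robot.inverse_kinematics([.45,.15,.33],down(yaw)); print(round(yaw,2),None if q is None else np.round(q,2))
yaw=0.0
robot.movep([.45,.15,.33],robot.read_tool_rot())
print(where(),robot.read_ft_force().round(1),robot.read_q().round(2), robot.read_tool_rot().round(3))
c=robot.read_camera("top"); cv2.imwrite("pics/a1.png",cv2.resize(c["image"],(800,600)))
E
```

```text
0.0 [-1.02 -0.01  0.61  1.75  0.01  1.4  -1.98]
0.52 [-1.03 -0.01  0.62  1.75  0.01  1.4  -1.46]
1.05 [-1.   -0.01  0.59  1.75  0.01  1.4  -0.94]
1.57 [-0.99 -0.01  0.57  1.75  0.01  1.4  -0.41]
2.09 [-0.96 -0.01  0.55  1.75  0.    1.4   0.11]
2.62 [-0.93 -0.01  0.52  1.75  0.    1.4   0.63]
(array([0.4499, 0.1514, 0.33  ]), 3.2) [-0.1 -0.6  0.4] [-0.92 -0.01  0.51  1.75  0.    1.4   0.87] [-0.437 -3.111  0.004]
```

View pics/a1.png

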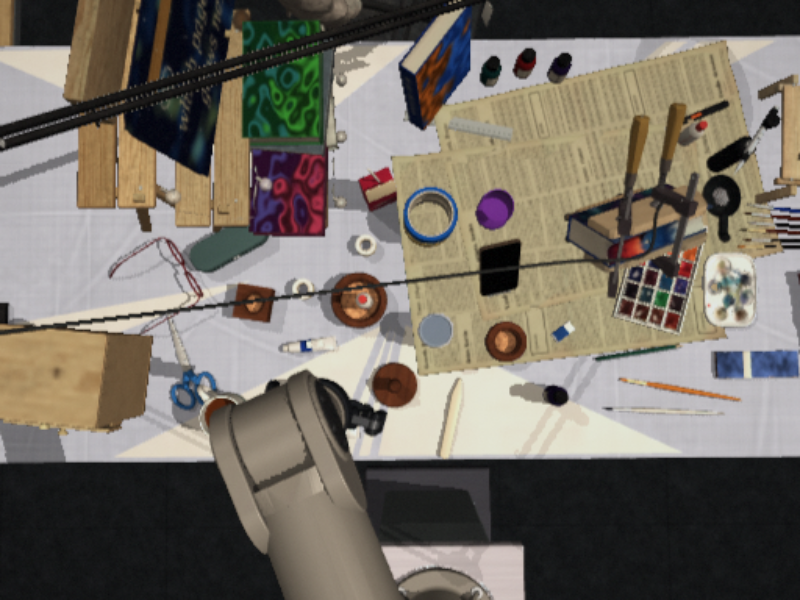

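Run:
```python
from h import *
y=2.86
robot.movep([.50,.13,.33],down(y))
r=robot.move_l([.56,.13,.33],feed=.06,until_force=6)
print(r,where(),robot.read_ft_force().round(1),robot.read_q().round(2))
c=robot.read_camera("top"); cv2.imwrite("pics/a2.png",cv2.resize(c["image"][130:300,90:330],(800,567)))
```

```text
False (array([0.5597, 0.13  , 0.3301]), 4.7) [-0.1 -0.2 -0.1] [-0.79  0.22  0.6   1.54 -0.13  1.42  1.11]
```

View pics/a2.png

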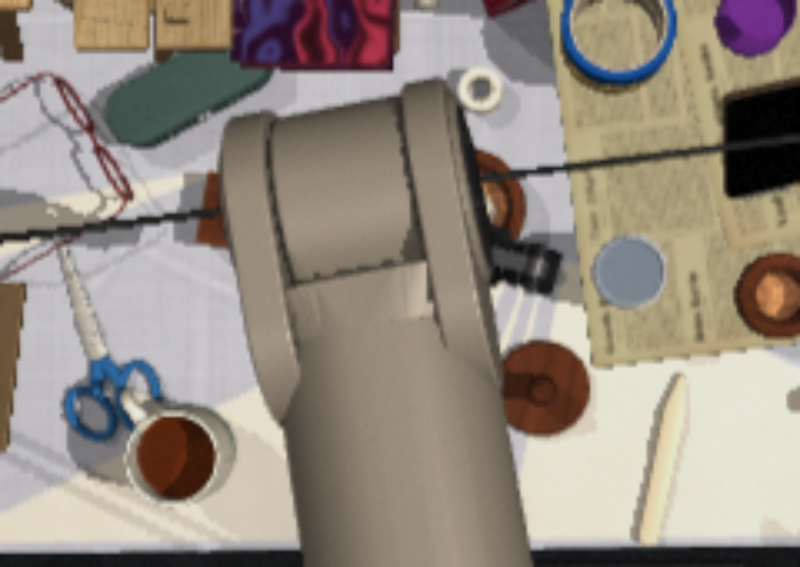

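Run:
```python
from h import *
t=robot.read_camera("top");s=robot.read_camera("side")
cv2.imwrite("pics/s2.png",cv2.resize(s["image"],(800,600),interpolation=cv2.INTER_CUBIC))
for u,v in[(20,329),(100,320),(200,309),(300,297),(385,285),(560,267),(690,257)]:
    print((u,v),[ (z,tuple(onz(t,u*.64,v*.64,z)[:2].round(2)),tuple(int(a/.64) for a in proj(s,onz(t,u*.64,v*.64,z)))) for z in(.05,.15,.25,.35,.45,.55)])
```

```text
(20, 329) [(0.05, (np.float64(0.56), np.float64(0.76)), (485, 645)), (0.15, (np.float64(0.55), np.float64(0.7)), (485, 474)), (0.25, (np.float64(0.55), np.float64(0.64)), (486, 316)), (0.35, (np.float64(0.55), np.float64(0.57)), (486, 170)), (0.45, (np.float64(0.55), np.float64(0.51)), (486, 34)), (0.55, (np.float64(0.54), np.float64(0.45)), (487, -91))]
(100, 320) [(0.05, (np.float64(0.57), np.float64(0.61)), (448, 508)), (0.15, (np.float64(0.57), np.float64(0.56)), (452, 385)), (0.25, (np.float64(0.56), np.float64(0.51)), (456, 265)), (0.35, (np.float64(0.56), np.float64(0.47)), (460, 148)), (0.45, (np.float64(0.56), np.float64(0.42)), (463, 35)), (0.55, (np.float64(0.55), np.float64(0.37)), (467, -75))]
(200, 309) [(0.05, (np.float64(0.59), np.float64(0.43)), (421, 404)), (0.15, (np.float64(0.58), np.float64(0.4)), (426, 314)), (0.25, (np.float64(0.58), np.float64(0.36)), (432, 223)), (0.35, (np.float64(0.57), np.float64(0.33)), (437, 130)), (0.45, (np.float64(0.57), np.float64(0.3)), (443, 35)), (0.55, (np.float64(0.56), np.float64(0.27)), (448, -60))]
(300, 297) [(0.05, (np.floa
[... 713 characters left out ...]
oat64(0.66), np.float64(-0.23)), (376, 242)), (0.15, (np.float64(0.65), np.float64(-0.2)), (381, 197)), (0.25, (np.float64(0.64), np.float64(-0.18)), (387, 148)), (0.35, (np.float64(0.62), np.float64(-0.16)), (393, 95)), (0.45, (np.float64(0.61), np.float64(-0.13)), (400, 35)), (0.55, (np.float64(0.6), np.float64(-0.11)), (407, -29))]
(690, 257) [(0.05, (np.float64(0.68), np.float64(-0.46)), (373, 214)), (0.15, (np.float64(0.66), np.float64(-0.42)), (377, 176)), (0.25, (np.float64(0.65), np.float64(-0.38)), (382, 134)), (0.35, (np.float64(0.64), np.float64(-0.33)), (388, 88)), (0.45, (np.float64(0.62), np.float64(-0.29)), (394, 36)), (0.55, (np.float64(0.61), np.float64(-0.24)), (401, -22))]
```

View pics/s2.png

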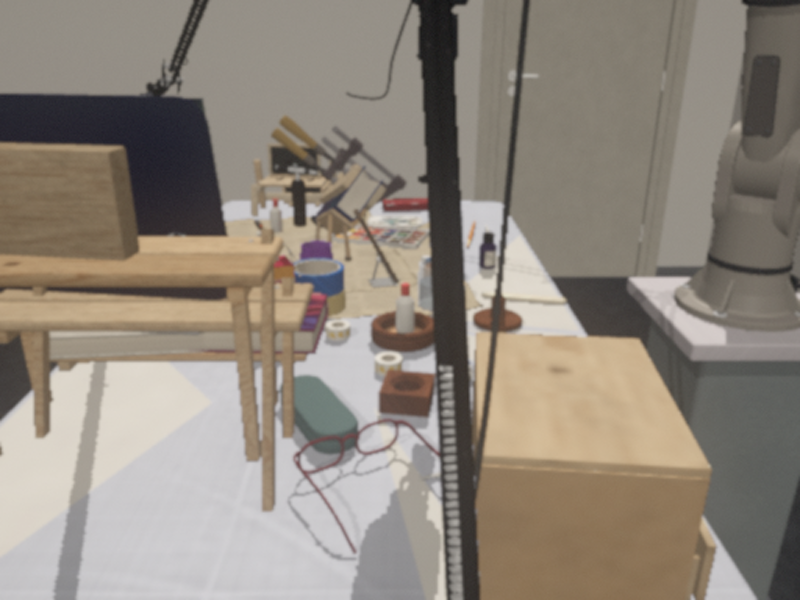

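The side view shows the bottle still in the jar stand (405,310). The thin cable rises steeply at y≈0.65 and leaves the frame, so it runs at z>0.48 and shouldn't be in the hand's way. The arm has felt no force, so I continue with the force guard on.

Run:
```python
from h import *
tau0=robot.read_tau()
r=robot.move_l([.603,.130,.33],feed=.06,until_force=6)
print(r,where(),(robot.read_tau()-tau0).round(1))
c=robot.read_camera("top"); cv2.imwrite("pics/a3.png",c["image"])
if not r:
    r=robot.move_l([.603,.130,.13],feed=.12,until_force=8)
    if not r: r=robot.move_l([.603,.130,.044],feed=.06,until_force=8)
    print(r,where(),robot.read_ft_force().round(1))
    if not r:
        robot.close(); print(robot.read_gripper_width(),robot.read_gripper_force(),robot.read_ft_force().round(1))
```

```text
False (array([0.6029, 0.1299, 0.33  ]), 5.8) [ 0.1 -5.   1.5  0.1 -0.  -0.   0. ]
False (array([0.6033, 0.1301, 0.0444]), 9.2) [ 0.5 -0.4 -0.9]
0.012443347003906547 58.49912703037262 [-0.6 -0.2  0.5]
```

Run:
```python
from h import *
t=robot.read_camera("top");s=robot.read_camera("side")
a=cv2.resize(t["image"][150:235,190:275],(400,400),interpolation=cv2.INTER_CUBIC);b=cv2.resize(s["image"][130:240,220:330],(400,400),interpolation=cv2.INTER_CUBIC)
cv2.imwrite("pics/g1.png",np.hstack([a,b])); print(robot.read_gripper_width(),robot.read_gripper_force(), robot.read_tool_rot())
```

```text
0.012241789805185772 58.50784420967102 [4.40705276e-01 3.11011544e+00 4.17883978e-04]
```

View pics/g1.png

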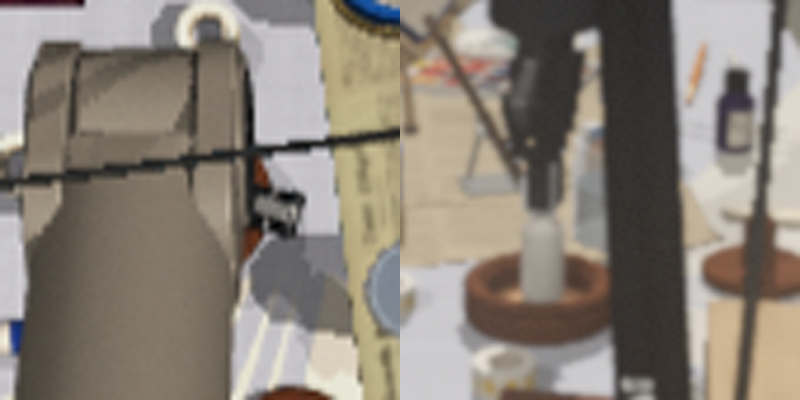

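Run:
```python
from h import *
s=robot.read_camera("side");f=400/110
for P in[(.603,.14,.044),(.603,.14,.063),(.603,.14,.073),(.603,.13,.09),(.603,.13,.008),(.606,.1412,.03)]:
    u,v=proj(s,P); print(P,round(400+(u-220)*f),round((v-130)*f))
```

```text
(0.603, 0.14, 0.044) 546 257
(0.603, 0.14, 0.063) 546 231
(0.603, 0.14, 0.073) 546 217
(0.603, 0.13, 0.09) 546 188
(0.603, 0.13, 0.008) 545 300
(0.606, 0.1412, 0.03) 541 277
```

Side crop g1 shows the fingers holding the bottle by its cap (545,190), with the bottle upright in the bore. The tips look higher than the TCP reading says. I'll lift it slightly and check numerically that it follows.

```bash
cat >> h.py <<'E'
def sidebody(s,u0,u1,v0,v1):
    h=cv2.cvtColor(s["image"],cv2.COLOR_BGR2HSV)[v0:v1,u0:u1].astype(int)
    m=((h[...,1]<45)&(h[...,2]>125)).astype(np.uint8)
    n,l,st,ce=cv2.connectedComponentsWithStats(m)
    return [(st[i][:5].tolist()) for i in range(1,n) if st[i][4]>60]
E
python3 - <<'E'
from h import *
s=robot.read_camera("side"); 
def col(s,u): 
    h=cv2.cvtColor(s["image"],cv2.COLOR_BGR2HSV); print(u,' '.join('%d:%d/%d'%(v,h[v,u,1],h[v,u,2]) for v in range(166,216,2)))
col(s,259);col(s,256)
p=robot.read_eef_pos(); robot.move_l(p+[0,0,.05],feed=.06)
s=robot.read_camera("side"); col(s,259);col(s,256)
print(where(),robot.read_gripper_width(),robot.read_ft_force().round(1))
E
```

```text
259 166:31/57 168:32/56 170:31/57 172:31/57 174:36/57 176:26/60 178:20/63 180:20/64 182:24/63 184:20/64 186:23/68 188:19/118 190:26/170 192:23/186 194:26/179 196:26/169 198:27/168 200:26/165 202:25/161 204:26/157 206:26/156 208:28/154 210:27/150 212:36/135 214:85/99
256 166:31/58 168:58/101 170:47/82 172:21/61 174:34/60 176:25/62 178:25/62 180:16/64 182:23/68 184:19/66 186:17/76 188:18/138 190:27/169 192:25/181 194:25/176 196:27/169 198:25/166 200:27/163 202:26/160 204:26/159 206:26/158 208:24/157 210:26/155 212:35/138 214:86/98
259 166:31/65 168:20/101 170:29/148 172:25/183 174:25/185 176:27/171 178:24/168 180:26/167 182:25/164 184:26/160 186:27/158 188:26/156 190:29/152 192:27/150 194:33/154 196:50/187 198:64/175 200:109/112 202:107/100 204:101/91 206:94/92 208:104/132 210:101/187 212:99/195 214:101/109
256 166:18/71 168:17/123 170:31/172 172:25/182 174:26/178 176:26/170 178:29/166 180:25/164 182:25/161 184:24/158 186:26/159 188:26/158 190:26/157 192:27/151 194:31/158 196:48/190 198:62/177 200:107/112 202:105/100 204:96/90 206:97/89 208:100/130 210:99/188 212:100/197 214:99/108
(array([0.6028, 0.1301, 0.0936]), 11.1) 0.0122899185318167 [ 0.1  0.7 -0.9]
```

```bash
cat >> h.py <<'E'
def insert(x,y,ztop,zgoal,F=6,rad=(0,.002,.0035)):
    """lower at (x,y); if it catches above zgoal, lift a little and try around"""
    for r in rad:
        for a in ([0] if r==0 else np.arange(6)*np.pi/3):
            P=[x+r*np.cos(a),y+r*np.sin(a)]
            robot.move_l(P+[ztop],feed=.08)
            hit=robot.move_l(P+[zgoal-.004],feed=.03,until_force=F)
            z=robot.read_eef_pos()[2]; print("try",np.round(P,4),hit,round(z-zgoal,4),robot.read_ft_force().round(1))
            if z<zgoal+.004: return True
    return False
E
python3 - <<'E'
from h import *
robot.move_l([.603,.13,.105],feed=.1)
robot.move_l([.603,.339,.105],feed=.15)
robot.sleep(.3)
print(insert(.603,.339,.08,.0444),where(),robot.read_gripper_width())
E
```

```text
try [0.603 0.339] True -0.0003 [1.  0.3 4.1]
True (array([0.6029, 0.3391, 0.0441]), 14.8) 0.012126575304794334
```

Run:
```python
from h import *
robot.ungrasp(); print(robot.read_gripper_width())
robot.move_l([.603,.339,.16],feed=.12)
s=robot.read_camera("side"); cv2.imwrite("pics/s3.png",s["image"])
robot.move_l([.50,.0,.17],feed=.2)
robot.move_l([.425,-.14,.17],rotation=down(2.86),feed=.2)
r=robot.move_l([.425,-.14,.004],feed=.06,until_force=5)
print(r,where(),robot.read_ft_force().round(1))
robot.close(); print('shut',robot.read_gripper_width(),robot.read_ft_force().round(1))
if robot.read_ft_force()[2]<3: print(robot.move_l([.425,-.14,-.045],feed=.03,until_force=5),where())
robot.move_l([.425,-.14,.13],feed=.15); robot.ungrasp()
t=robot.read_camera("top"); cv2.imwrite("pics/t3.png",t["image"])
a=cv2.resize(t["image"][150:275,130:380],(800,400),interpolation=cv2.INTER_CUBIC)
b=cv2.resize(s["image"][150:250,200:400],(400,200),interpolation=cv2.INTER_CUBIC)
b2=cv2.resize(robot.read_camera("side")["image"][130:230,230:430],(400,200),interpolation=cv2.INTER_CUBIC)
cv2.imwrite("pics/v3.png",np.vstack([a,np.hstack([b,b2])]))
```

```text
0.08568279023320462
False (array([ 0.4251, -0.14  ,  0.0041]), 22.4) [0.1 0.3 0.6]
shut 1.8867278645917965e-05 [0.5 0.7 0.9]
True (array([ 0.4249, -0.1399, -0.0303]), 24.3)
```

View pics/v3.png

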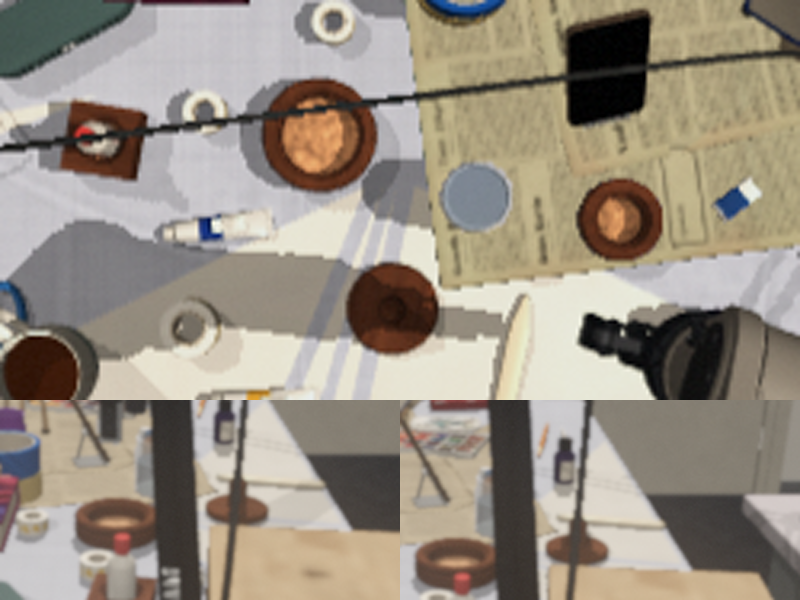

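The image shows the varnish bottle seated in the square stand (95,140 in the crop) and the jar stand empty. The table touch shows that the true fingertip is 30 mm above the reported TCP, so I'm correcting for that. Next is the ink bottle.

Run:
```python
from h import *
robot.move_l([.4276,-.218,.13],feed=.15)
r=robot.move_l([.4276,-.218,-.002],feed=.1,until_force=6); print(r,where())
if not r:
    robot.close(); w=robot.read_gripper_width(); print(w,robot.read_ft_force().round(1))
    if w>.03:
        robot.move_l([.4276,-.218,.06],feed=.1); print(robot.read_gripper_width())
        robot.move_l([.5263,-.1329,.06],feed=.15); robot.sleep(.3)
        print(insert(.5263,-.1329,.04,.006),where(),robot.read_gripper_width())
```

```text
False (array([ 0.4282, -0.2182, -0.0015]), 28.5)
0.03440466261950859 [-0.2  0.7  4.9]
0.03439701672160297
try [ 0.5263 -0.1329] True 0.0004 [-0.8  0.1  4.8]
True (array([ 0.5261, -0.1328,  0.0064]), 32.5) 0.03424322959794671
```

Run:
```python
from h import *
robot.ungrasp()
robot.move_l([.5263,-.1329,.10],feed=.12)
robot.move_l([.547,.001,.12],feed=.18)
r=robot.move_l([.547,.001,.010],feed=.08,until_force=6); print(r,where())
if not r:
    robot.close(); w=robot.read_gripper_width(); print(w,robot.read_gripper_force(),robot.read_ft_force().round(1))
    if .055<w<.07:
        robot.move_l([.547,.001,.075],feed=.1); print(robot.read_gripper_width(),robot.read_ft_force().round(1))
        robot.move_l([.606,.1412,.075],feed=.12); robot.sleep(.3)
        print(insert(.606,.1412,.05,.018,F=7),where(),robot.read_gripper_width())
```

```text
False (array([0.5475, 0.001 , 0.0105]), 36.5)
0.06165658859425929 65.32175625034142 [-2.2 -0.   6.9]
0.06131175019025725 [-0.7  0.1 -2.6]
try [0.606  0.1412] True 0.001 [-0.8  0.4  4.6]
True (array([0.6057, 0.1412, 0.019 ]), 40.7) 0.06120428268692434
```

Run:
```python
from h import *
robot.ungrasp(); robot.move_l([.606,.1412,.13],feed=.12)
robot.move_l([.43,.261,.10],feed=.18)
r=robot.move_l([.43,.261,-.027],feed=.06,until_force=6); print(r,where())
if not r:
    robot.close(); w=robot.read_gripper_width(); print(w,robot.read_gripper_force(),robot.read_ft_force().round(1))
    if w>.04:
        robot.move_l([.43,.261,.055],feed=.1); print(robot.read_gripper_width())
        robot.move_l([.4475,.0755,.055],feed=.15); robot.sleep(.3)
        print(insert(.4475,.0755,.035,-.015,F=5),where(),robot.read_gripper_width())
```

```text
False (array([ 0.4302,  0.2611, -0.0268]), 45.8)
0.04991492327701854 61.88626307418275 [-0.6 -0.3  4.7]
0.04973203232251331
try [0.4475 0.0755] True 0.0005 [-1.1  0.5  5.3]
True (array([ 0.4475,  0.0755, -0.0145]), 50.8) 0.04999739910670318
```

Run:
```python
from h import *
robot.ungrasp(); robot.move_l([.4475,.0755,.15],feed=.12)
robot.move_l([.41,-.28,.2],feed=.25); robot.sleep(.5)
t=robot.read_camera("top");s=robot.read_camera("side")
cv2.imwrite("pics/f.png",np.hstack([cv2.resize(t["image"][150:275,140:360],(440,250),interpolation=cv2.INTER_CUBIC),cv2.resize(s["image"][130:255,200:380],(360,250),interpolation=cv2.INTER_CUBIC)])); print(where())
```

```text
(array([ 0.41, -0.28,  0.2 ]), 54.9)
```

View pics/f.png

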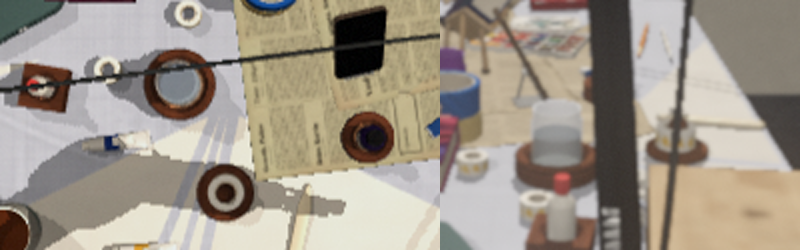

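The final picture shows all four in place: varnish bottle in the square stand (42,85), jar in its stand (180,82), ink bottle in its stand (368,135), and the tape flat over the post (227,192). Everything is upright.

```bash
python3 -c "
from h import *
print(robot.hand_in())"
```

```text
the job is handed in; nothing more can be done
None
```

The job is handed in at about 55 s: the varnish bottle, ink bottle, jar and tape were put in their stands in that order, each went in on the first try, and the last picture shows all four in place and upright.

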